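Set the egg beater's dial, close and pin its bowl clamp, and hold it shut

TASK

Get the egg beater ready: turn its dial so that the white pointer stands at the red mark, then swing both halves of the clamp ring fully shut around the bowl, and push the red-headed pin from its wooden rest all the way down through the two aligned holes of the ring. Then squeeze the blue and the orange post of the ring together with the gripper and finish while still holding the ring squeezed shut like that, with the pin left home and the dial still on its mark. Leave the other things on the table where they are.

Things in the scene. Friction and masses are not known exactly. Their poses are not given: they have to be found in the camera images.
- beater: White bowl beater, fixed: box 270 (x) x 250 (y) x 50 mm with a fixed steel bowl (184 mm across, rim at 104 mm height) in its middle; a control deck 120 x 170 x 50 mm at its -y side, dial axis at (-85, -250) mm. Origin: at table height under the bowl's centre. x points from the pin lugs (front, robot side) to the ring's hinge (back), y left, z up. Place and yaw vary (yaw within 0.2 rad of 0).
- dial (a joint): Black dial on the control deck, turning about the vertical; grows clockwise seen from above, 0 to 2.6 rad. At 0 its white pointer points along the beater's -x axis; at 1.3 it points at the red mark. It turns easily (0.04 N m) and stays where it is left.
- dial_grip (a point): Point on the dial's axis, at the height to grip, 80 mm above the table. The grip is an upright bar 42 mm long along the pointer, 12 mm thick, from 60 to 92 mm above the table, on a disc of 23 mm radius. This point's frame turns with the dial: its x axis points opposite to the pointer.
- dial_mark (a point): The red mark beside the dial, a flat radial bar 28 x 7 mm on the deck; this point is its middle, 40 mm from the dial's axis; the other scale ticks are white. It belongs to dial value 1.3.
- ring_left (a joint): Left (aluminium) half of the clamp ring; 0 = fully shut (a stop), grows as it swings out to the left (+y), up to 1.0 rad; starts open. Stiff hinge (0.2 N m, about 1 N at the post) that stays where it is left. Both halves turn about the same upright axis (point hinge); the front lug of each half has a hole 267 mm from it.
- ring_right (a joint): Right (dark steel) half of the clamp ring; 0 = fully shut (a stop), grows as it swings out to the right (-y), up to 1.0 rad; starts open; same hinge stiffness.
- hinge (a point): On the upright hinge axis of both halves, at the ring's top, 107 mm above the table; 115 mm behind (+x of) the bowl's centre.
- left_post (a point): Blue upright round post on top of the left half, 14 mm across, from 107 to 157 mm above the table; this point is on its axis, 137 mm above the table, 216 mm from the hinge axis. With the ring shut it is 25 mm left of the beater's centre line, 100 mm in front of the bowl's centre.
- right_post (a point): Orange upright round post on the right half, the mirror image of the blue one. With the ring shut the two posts are 50 mm apart between axes, 64 mm over their outsides.
- left_hole (a point): Centre of the hole's upper mouth in the left half's front lug (40 mm wide, 11 mm thick, top 107 mm above the table). The hole is 13 mm across and goes through. With the ring shut both holes are in line, 152 mm in front of the bowl's centre, 52 mm in front of the posts.
- right_hole (a point): Centre of the hole's upper mouth in the right half's lug, which is 11 mm thick, top 95 mm above the table (12 mm lower than the left lug, so it slides under it); hole 13 mm across, through.
- pin: Loose locking pin (60 g), upright in its rest: steel shank 10 mm across with a tapered tip, 38 mm long, then a red collar 24 mm across and 3 mm thick, then a red round head 18 mm across and 30 mm tall. Origin: at the tip; z up along the pin; whole pin 71 mm tall. Fully home, the collar rests on the left lug.
- pin_collar (a point): Underside of the pin's collar, on its axis, 38 mm above the tip.
- pin_rest: Wooden block 60 x 60 x 45 mm, fixed to the table, with an upright hole 13 mm across, in which the pin stands with its collar on the block's top. Origin: centre of its underside.
- milk_jug: Bystander, loose: white milk jug, 90 mm across, 210 mm tall. Origin: at the table under it. To be left alone.
- mug: Bystander, loose: blue mug, 76 mm across, 90 mm tall. Origin: at the table under it. To be left alone.
- sugar_jar: Bystander, loose: glass jar with red cap, 70 mm across, 100 mm tall. Origin: at the table under it. To be left alone.
- spatula: Bystander, loose: spatula 240 mm long, lying. Origin: at the table under it. To be left alone.
- small_bowl: Bystander, loose: small white bowl, 120 mm across, 50 mm tall. Origin: at the table under it. To be left alone.

How it is judged:
By the outcome, as a careful person would: the job done as asked, in the order asked, and still so for the second after the job is handed in, while the arm keeps its last pose, push and grip.
It also fails if it takes over 72 s, if anything falls off the work surface, if the arm or the gripper's body presses on something with over 40 N, if the wrist force passes 120 N, or if a joint passes its speed limit or range.

ROBOT

A 6-joint arm with a two-finger parallel gripper is mounted at the origin on the work surface. World frame = base frame: x ahead of the robot, y to its left, z up, the work surface at z = 0. Lengths are in m, angles in rad, forces in N, time in s.
With the tool pointing down it reaches from about 0.375 to 0.975 m from the base axis. Payload 3.8 kg.
Tool frame: the origin (TCP) lies midway between the tips of the shut fingers; the grasp point (between the pads) lies 19 mm behind it; z points along the fingers, y is the direction in which the jaws open and shut (so a half turn about z gives the same grasp; the last joint's range is limited). The gripper opens to 85 mm and grips with 20 to 120 N. Pads are 22 mm wide; open, the fingers measure 114 mm over their backs; the gripper's body (76 mm by 85 mm) begins 54 mm behind the grasp point. The pads swing forward as they close: fully open they stand 13 mm farther back than shut.
Start: joints at [1.093, 0.264, 1.604, -0, 1.274, -0.037], TCP at [0.288, 0.61, 0.231] pointing down, gripper open.
Joint ranges: [-2.63, 2.63], [-0.94, 2.18], [0.31, 2.57], [-1.31, 4.45], [0, 2.66], [-2.55, 2.55]. Speed limits (rad/s): [2.57, 2.57, 3.14, 3.14, 3.14, 3.14].

INTERFACE

Orientations are given as a rotation vector (axis times angle).
In Python, from workcell import bot gives the robot as it stands.
- The arm moves only by the tool drive_tool, never from a script. Its argument "deltas" is a list of rows, each an object with "hand": the opening, from 0 (shut) to 1 (fully open); "offset": the shift along the world's x, y, z in cm, a list of three; "angular": the turn, a rotation vector about the world's x, y, z in degrees, a list of three. A call has 1 to 8 rows; each row is the pose to reach, as a shift and turn from the pose commanded when the call began; what a row does not reach only later rows make up. A row lasts 1/8 s, in which the tool goes at most 62.5 mm and 10.7 degrees, less where a joint would pass 70% of its speed; a pose out of reach is approached as far as the arm can. A call with a gripper value outside its range is refused whole. The fingers move at their own pace and stop on an object; "force" is the grip in N (left out, the last holds). Time passes only in rows, so rows that repeat a pose let the fingers close. It gives the time, the measured TCP pose, the force and the opening at its end, in the units of the state.
- bot.read_state(): the state, without advancing time (a new reading comes with each control period).
- bot.read_camera(name): name is "side" or "top" or "wrist"; returns a dict with "frame" (420x560x3 uint8, blue, green, red), "mtx" (3x3 intrinsics, pixels), "k1" (the pictures are not rectified: a ray, as slopes to the right and down, at radius r is drawn at 1 + k1 r^2 times it, then the intrinsics apply), "R" (3x3) and "t" (3): a world point X has camera coordinates R X + t. Camera axes: x right, y down, z forward; pixel columns grow to the right and rows downward; lengths in m; the calibration is good to about 2 mm. A picture is of the moment at which its call begins. There is no depth.
- bot.finish_job(): hands the job in, once; it reports no verdict.
The state is a dict: "time": time; "q": joint angles; "joint_vel": joint speeds; "joint_torque": joint torques, N m; "tool_pos": TCP position; "tcp_rot": TCP orientation; "wrist_force": force on the tool from outside, world axes, zero at the start; "torque": the same for the moment, N m; "width": opening from 0.0 (shut) to 1.0 (fully open).
Only numpy, scipy, OpenCV 4.12 (cv2) and the standard library are available. Lean on these libraries where they do the work, as an engineer would, in place of code of your own. Each camera call takes 0.05 s, during which the arm holds its last target. There are 200 camera calls.

## Working session

There is one attempt and no reset: what is moved stays moved. The work goes in short steps, Python scripts to look and compute and a tool call to move; the robot and the scene stay as the last step left them, time stands still between calls to the robot, and variables do not carry over. Pictures are saved under pics/ and viewed, about 8 in all and at most 12, crops included, and the job is handed in when it is done.

Besides the shell and the picture viewer there is one more tool, called after "Request:" by a JSON object that holds its "op" and its "data", one argument or row to a line. drive_tool: Moves the arm, as the interface text tells. Its arguments: {"type":"object","properties":{"deltas":{"type":"array"},"force":{"type":"number"}},"required":["deltas"]}

```bash
mkdir -p pics; ls; python3 - <<'E'
from workcell import bot
import cv2,pickle
s=bot.read_state();print(s['time'],s['tool_pos'],s['tcp_rot'],s['width'])
d={n:bot.read_camera(n) for n in('top','side')}
pickle.dump(d,open('c0.pkl','wb'))
for n in d:
    cv2.imwrite(f'pics/{n}0.png',cv2.resize(d[n]['frame'],(800,600)));print(n,d[n]['mtx'],d[n]['k1'],d[n]['R'],d[n]['t'])
E
```

```text
pics
0.0 [0.28766961 0.60979126 0.22993035] [-0.68669336 -3.06503842  0.00351099] 1.0015405498153112
top [[413.99623802   0.         274.24876255]
 [  0.         413.99623802 204.49130605]
 [  0.           0.           1.        ]] -0.10228242788201852 [[-0.02482384 -0.99965893  0.00811208]
 [-0.98694199  0.02321459 -0.15939445]
 [ 0.15915177 -0.01196293 -0.98718165]] [-0.01402677  0.55673202  1.10571972]
side [[538.34123156   0.         275.08774281]
 [  0.         538.34123156 210.34848869]
 [  0.           0.           1.        ]] 0.05646926211371105 [[ 0.91225448 -0.40919233 -0.0187991 ]
 [-0.24313439 -0.50396797 -0.82879549]
 [ 0.32966262  0.7606431  -0.55923576]] [-0.47953161  0.20882215  1.31314749]
```

View pics/top0.png

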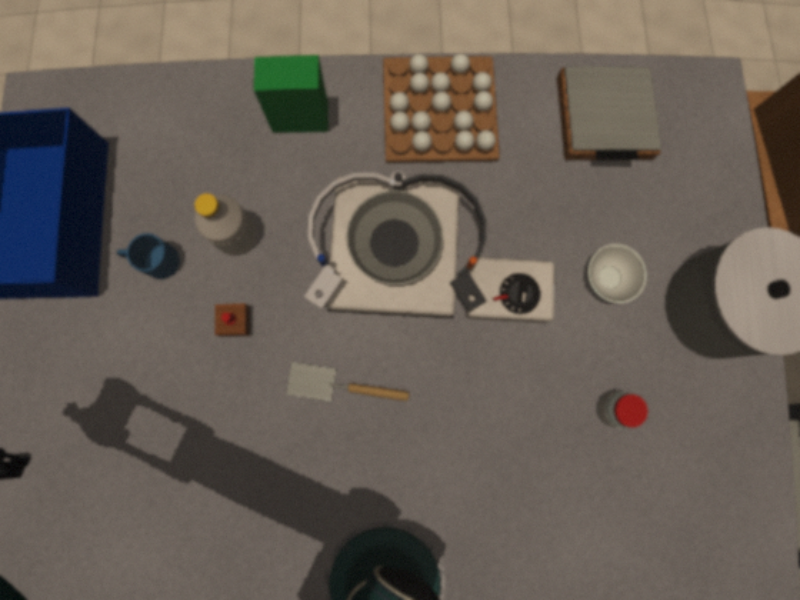

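View pics/side0.png

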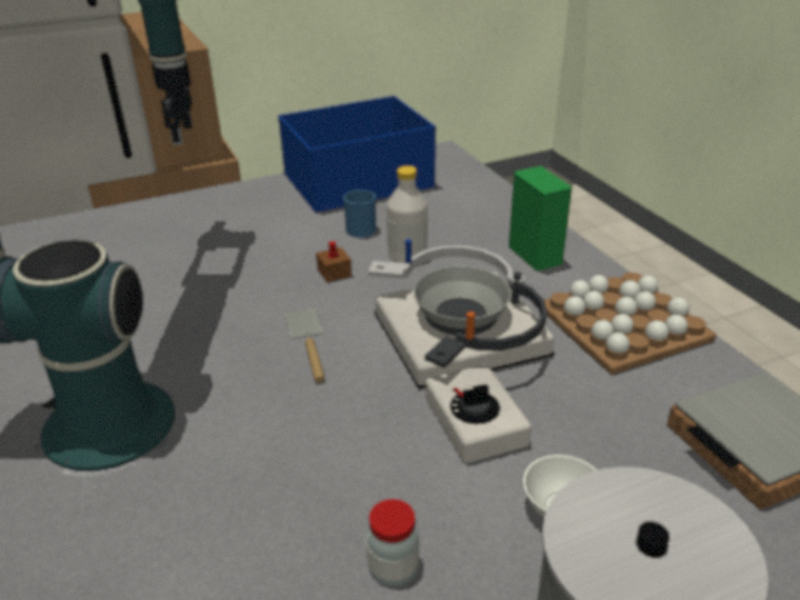

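The top view shows the blue post at about (322,258), orange at (473,262), hinge at (398,180), pin at (229,318), dial at (520,293) and red mark at (502,296). The side view agrees: both ring halves are open and the pin stands in its rest.

```bash
cat > h.py <<'E'
import numpy as np,cv2
def undist(c,uv):
    dd=np.array([c['k1'],0,0,0,0.]);return cv2.undistortPoints(np.array(uv,float).reshape(-1,1,2),c['mtx'],dd).reshape(-1,2)
def ray(c,uv):
    p=undist(c,uv)[0];R=c['R'];return -R.T@c['t'],R.T@np.array([*p,1.])
def plane(c,uv,z):
    o,d=ray(c,uv);return o+d*(z-o[2])/d[2]
def tri(c1,u1,c2,u2):
    o,d=ray(c1,u1);p,e=ray(c2,u2)
    s=np.linalg.lstsq(np.c_[d,-e],p-o,rcond=None)[0];a=o+d*s[0];b=p+e*s[1];return (a+b)/2,np.linalg.norm(a-b)
def proj(c,X):
    q,_=cv2.projectPoints(np.array(X,float).reshape(-1,1,3),cv2.Rodrigues(c['R'])[0],c['t'],c['mtx'],np.array([c['k1'],0,0,0,0.]));return q.reshape(-1,2)
def blobs(c,lo,hi,roi=None,amin=4):
    hsv=cv2.cvtColor(c['frame'],cv2.COLOR_BGR2HSV);m=cv2.inRange(hsv,np.array(lo),np.array(hi))
    if roi:
        k=np.zeros_like(m);x0,y0,x1,y1=[int(v) for v in roi];k[y0:y1,x0:x1]=1;m=m*k
    n,l,st,ce=cv2.connectedComponentsWithStats(m)
    return sorted([(int(st[i,4]),ce[i].round(1).tolist(),st[i,:4].tolist()) for i in range(1,n) if st[i,4]>=amin],reverse=True)
E
python3 - <<'E'
from h import *;import pickle
d=pickle.load(open('c0.pkl','rb'))
for n in d:
    c=d[n];print(n)
    print('blue',blobs(c,(105,120,30),(125,255,255),(200,130,420,240))[:3])
    print('orange',blobs(c,(5,120,80),(15,255,255),(250,160,420,260))[:4])
    print('red',blobs(c,(0,150,60),(4,255,255),(140,140,400,300))[:5],blobs(c,(172,130,60),(180,255,255),(140,140,400,300))[:5])
cs=[d[n]['frame'] for n in d]
a=cv2.resize(cs[0][110:240,190:400],None,fx=3.8,fy=3.8,interpolation=cv2.INTER_CUBIC)
cv2.imwrite('pics/a.png',a)
E
```

```text
top
blue [(13, [224.6, 180.4], [223, 179, 4, 4])]
orange [(32, [330.6, 181.9], [328, 179, 6, 7])]
red [(57, [159.3, 222.5], [155, 219, 10, 8]), (20, [352.1, 207.4], [348, 206, 8, 4])] []
side
blue [(659, [236.5, 135.8], [207, 130, 70, 18]), (33, [285.4, 174.5], [284, 168, 3, 15]), (19, [296.9, 130.4], [292, 130, 12, 2])]
orange [(105, [328.7, 226.7], [326, 218, 7, 19]), (63, [402.5, 225.7], [392, 221, 21, 11]), (20, [387.5, 217.8], [385, 214, 6, 9]), (17, [409.8, 236.6], [407, 231, 5, 11])]
red [(40, [232.4, 174.9], [230, 170, 6, 11]), (13, [321.7, 275.0], [319, 273, 6, 5])] []
```

View pics/a.png

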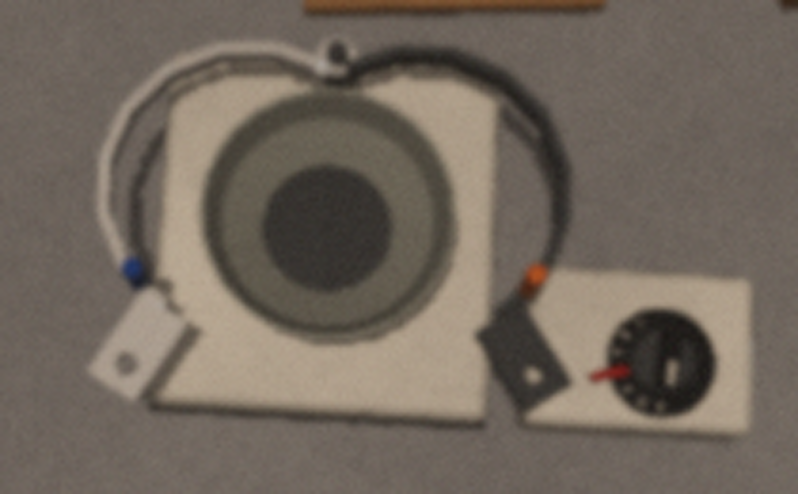

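The crop shows the left hole at (127,363), the right hole at (533,375), the hinge at (337,52) and the red mark at (608,374). The pointer is near (672,372), pointing down the picture, so the dial is close to 0. Next I fit the pose from these points.

```bash
cat > geo.py <<'E'
import numpy as np
def rot(a):return np.array([[np.cos(a),-np.sin(a)],[np.sin(a),np.cos(a)]])
H=np.array([.115,0])
def W(p,b):return p[:2]+rot(p[2])@np.array(b)   # beater->world
def half(p,b,a):return W(p,H+rot(a)@(np.array(b)-H))
def pts(p): # left: clockwise seen from above => rot(-a)
    return dict(lh=half(p,[-.152,0],-p[3]),rh=half(p,[-.152,0],p[4]),lp=half(p,[-.1,.025],-p[3]),rp=half(p,[-.1,-.025],p[4]),
      hinge=W(p,H),bowl=p[:2],dial=W(p,[-.085,-.25]),mark=W(p,[-.0957,-.2115]),sh=W(p,[-.152,0]),slp=W(p,[-.1,.025]),srp=W(p,[-.1,-.025]))
E
python3 - <<'E'
from h import *;from geo import *;import pickle
from scipy.optimize import least_squares
d=pickle.load(open('c0.pkl','rb'));t,s=d['top'],d['side']
cr=lambda x,y:(190+x/3.8-.4,110+y/3.8-.4)
ob=dict(lh=plane(t,cr(127,363),.107),rh=plane(t,cr(533,375),.095),bowl=plane(t,cr(331,217),.104),mark=plane(t,(352.1,207.4),.05),
 lp=tri(t,(224.6,180.4),s,(285.4,174.5))[0],rp=tri(t,(330.6,181.9),s,(328.7,226.7))[0])
f=lambda p:np.concatenate([pts(p)[k]-v[:2] for k,v in ob.items()])
r=least_squares(f,[.6,0,0,.4,.4]);p=r.x;print(p.round(4));np.save('p.npy',p)
for k,v in pts(p).items():print(k,v.round(4),ob[k].round(4) if k in ob else '')
print('hinge',plane(t,cr(337,55),.11))
print('pin',tri(t,(159.3,222.5),s,(232.4,174.9)),plane(t,(159.3,222.5),.07), plane(s,(232.4,174.9),.061))
w=blobs(t,(5,80,40),(20,200,140),(145,205,180,240),20);print(w)
if w:print('block',plane(t,w[0][1],.045))
E
```

```text
[ 0.6518 -0.0368 -0.0617  0.5496  0.581 ]
lh [0.548  0.1094] [0.5477 0.1079 0.107 ]
rh [ 0.5348 -0.1764] [ 0.5344 -0.1745  0.095 ]
lp [0.6049 0.1   ] [0.6067 0.1007 0.1347]
rp [ 0.5923 -0.1723] [ 0.5953 -0.1729  0.1354]
hinge [ 0.7666 -0.0439] 
bowl [ 0.6518 -0.0368] [ 0.6489 -0.0359  0.104 ]
dial [ 0.5516 -0.2811] 
mark [ 0.5433 -0.242 ] [ 0.5421 -0.2434  0.05  ]
sh [ 0.5001 -0.0274] 
slp [ 0.5535 -0.0057] 
srp [ 0.5505 -0.0556] 
hinge [ 0.76654576 -0.04313426  0.11      ]
pin (array([0.51145361, 0.28898513, 0.05868862]), np.float64(0.0001314413957175296)) [0.50999635 0.285951   0.07      ] [0.51026212 0.28517493 0.061     ]
[(502, [162.2, 223.3], [150, 212, 25, 23])]
block [0.51066945 0.28450772 0.045     ]
```

Request:
{"op": "drive_tool", "data": {
  "deltas": [
    {"hand":1,"offset":[13.2,-44.6,3],"angular":[0,0,11]},
    {"hand":1,"offset":[13.2,-44.6,3],"angular":[0,0,11]},
    {"hand":1,"offset":[13.2,-44.6,3],"angular":[0,0,11]},
    {"hand":1,"offset":[13.2,-44.6,3],"angular":[0,0,11]},
    {"hand":1,"offset":[13.2,-44.6,3],"angular":[0,0,11]},
    {"hand":1,"offset":[13.2,-44.6,3],"angular":[0,0,11]},
    {"hand":1,"offset":[13.2,-44.6,3],"angular":[0,0,11]},
    {"hand":1,"offset":[13.2,-44.6,3],"angular":[0,0,11]}
  ]
}}

```text
time: 1.1
tool_pos: [0.4202, 0.1617, 0.2613]
tcp_rot: [0.394, 3.116, -0.001]
wrist_force: [0.7, 0.2, -0.7]
width: 1.002
```

Request:
{"op": "drive_tool", "data": {
  "deltas": [
    {"hand":1,"offset":[13.2,-44.5,-2],"angular":[0,0,11]},
    {"hand":1,"offset":[13.2,-44.5,-2],"angular":[0,0,11]},
    {"hand":1,"offset":[13.2,-44.5,-2],"angular":[0,0,11]},
    {"hand":1,"offset":[13.2,-44.5,-2],"angular":[0,0,11]},
    {"hand":1,"offset":[13.2,-44.5,-2],"angular":[0,0,11]},
    {"hand":1,"offset":[13.2,-44.5,-2],"angular":[0,0,11]},
    {"hand":1,"offset":[13.2,-44.5,-2],"angular":[0,0,11]},
    {"hand":1,"offset":[13.2,-44.5,-2],"angular":[0,0,11]}
  ]
}}

```text
time: 2.1
tool_pos: [0.5519, -0.2834, 0.2402]
tcp_rot: [-0.093, -3.139, -0.0]
wrist_force: [0.1, 0.6, 0.1]
width: 0.999
```

```bash
cat > look.py <<'E'
import sys,pickle,cv2
from workcell import bot
n,f=sys.argv[1:3];c=bot.read_camera(n);pickle.dump(c,open(f+'.pkl','wb'))
cv2.imwrite(f'pics/{f}.png',cv2.resize(c['frame'],(800,600)))
s=bot.read_state();print(s['time'],s['tool_pos'],s['tcp_rot'],s['q'].round(3) if hasattr(s['q'],'round') else s['q'])
E
python3 look.py wrist w1
```

```text
2.15 [ 0.55267774 -0.28690577  0.23987997] [-0.09415465 -3.14003051  0.00479357] [-0.517  0.16   1.713 -0.003  1.268 -2.027]
```

View pics/w1.png

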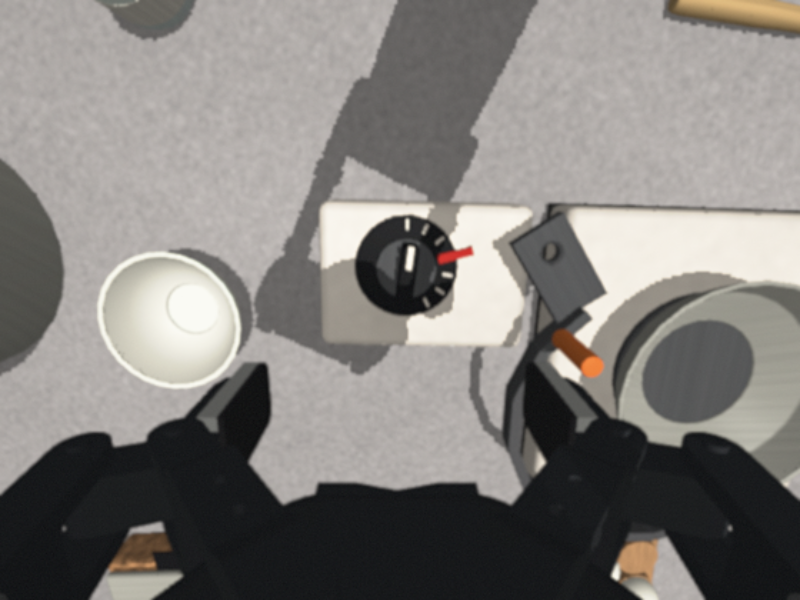

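The dial's disc is centred near (406,264), with the pointer near (410,258) pointing up-right. The red mark is at (456,256), and the right hole at (551,251).

```bash
python3 - <<'E'
from h import *;from geo import *;import pickle
c=pickle.load(open('w1.pkl','rb'));p=np.load('p.npy')
b=blobs(c,(0,0,170),(180,90,255),(277,165,298,195),8);print(b)
hsv=cv2.cvtColor(c['frame'],cv2.COLOR_BGR2HSV);m=cv2.inRange(hsv,(0,0,150),(180,90,255));m[:168]=0;m[194:]=0;m[:,:277]=0;m[:,298:]=0
ys,xs=np.nonzero(m);P=np.array([plane(c,(x,y),.092)[:2] for x,y in zip(xs,ys)]);mu=P.mean(0);w,v=np.linalg.eigh(np.cov(P.T));print('pointer',len(P),mu,v[:,1],w**.5)
k=cv2.inRange(hsv,(0,0,0),(180,255,75));k[:140]=0;k[230:]=0;k[:,:240]=0;k[:,325:]=0
cn=max(cv2.findContours(k,0,1)[0],key=cv2.contourArea);e=cv2.fitEllipse(cv2.convexHull(cn));print(e,'disc',plane(c,e[0],.052),plane(c,e[0],.06))
r=blobs(c,(0,150,60),(5,255,255),(290,150,340,200))[0];print(r,'mark',plane(c,r[1],.05))
print(pts(p)['dial'],pts(p)['mark'])
o=blobs(c,(5,120,80),(15,255,255),(370,200,450,300))[0];print(o)
print('rhole',plane(c,(551*.7,251*.7),.095),pts(p)['rh'])
print('posttop',plane(c,(592*.7,367*.7),.157),pts(p)['rp'])
E
```

```text
[(78, [286.5, 180.6], [284, 173, 6, 17])]
pointer 90 [ 0.53587513 -0.27293096] [-0.98616651  0.1657577 ] [0.00147669 0.00494395]
((283.8456115722656, 185.58628845214844), (68.95232391357422, 70.14004516601562), 61.05085754394531) disc [ 0.54827637 -0.27551542  0.052     ] [ 0.54678698 -0.27560108  0.06      ]
(148, [316.1, 178.7], [306, 174, 24, 11]) mark [ 0.54286669 -0.23862472  0.05      ]
[ 0.55156721 -0.28106551] [ 0.54326083 -0.24197914]
(547, [404.5, 247.1], [387, 230, 36, 34])
rhole [ 0.53619462 -0.17589967  0.095     ] [ 0.53479627 -0.17637282]
posttop [ 0.59476901 -0.17171603  0.157     ] [ 0.59234778 -0.1722712 ]
```

Request:
{"op": "drive_tool", "data": {
  "deltas": [
    {"hand":0.6,"offset":[-0.2,0.2,-6],"angular":[0,0,-6]},
    {"hand":0.6,"offset":[-0.2,0.2,-12],"angular":[0,0,-6]},
    {"hand":0.6,"offset":[-0.2,0.2,-15],"angular":[0,0,-6]},
    {"hand":0.6,"offset":[-0.2,0.2,-17.2],"angular":[0,0,-6]},
    {"hand":0,"offset":[-0.2,0.2,-17.2],"angular":[0,0,-6]},
    {"hand":0,"offset":[-0.2,0.2,-17.2],"angular":[0,0,-6]},
    {"hand":0,"offset":[-0.2,0.2,-17.2],"angular":[0,0,-6]},
    {"hand":0,"offset":[-0.2,0.2,-17.2],"angular":[0,0,-6]}
  ],
  "force": 25
}}

```text
time: 3.15
tool_pos: [0.5505, -0.2766, 0.0702]
tcp_rot: [0.254, 3.131, 0.004]
wrist_force: [0.6, 6.6, -1.8]
width: 0.131
```

Request:
{"op": "drive_tool", "data": {
  "deltas": [
    {"hand":0,"offset":[0,0.25,0],"angular":[0,0,-9]},
    {"hand":0,"offset":[0,0.25,0],"angular":[0,0,-18]},
    {"hand":0,"offset":[0,0.25,0],"angular":[0,0,-27]},
    {"hand":0,"offset":[0,0.25,0],"angular":[0,0,-36]},
    {"hand":0,"offset":[0,0.25,0],"angular":[0,0,-45]},
    {"hand":0,"offset":[0,0.25,0],"angular":[0,0,-54]},
    {"hand":0,"offset":[0,0.25,0],"angular":[0,0,-63]},
    {"hand":0,"offset":[0,0.25,0],"angular":[0,0,-69]}
  ]
}}

```text
time: 4.15
tool_pos: [0.5495, -0.2773, 0.0702]
tcp_rot: [1.986, 2.433, -0.003]
wrist_force: [-2.5, -3.8, -3.1]
width: 0.133
```

Request:
{"op": "drive_tool", "data": {
  "deltas": [
    {"hand":0,"offset":[0,0,0],"angular":[0,0,0]},
    {"hand":0,"offset":[0,0,0],"angular":[0,0,0]},
    {"hand":0,"offset":[0,0,0],"angular":[0,0,0]}
  ]
}}

```text
time: 4.53
tool_pos: [0.5495, -0.2773, 0.0702]
tcp_rot: [1.979, 2.439, -0.003]
wrist_force: [-3.1, -4.2, -1.8]
width: 0.131
```

Request:
{"op": "drive_tool", "data": {
  "deltas": [
    {"hand":0.5,"offset":[0,0,0],"angular":[0,0,0]},
    {"hand":0.5,"offset":[0,0,0],"angular":[0,0,0]},
    {"hand":0.5,"offset":[0,0,5],"angular":[0,0,0]},
    {"hand":0.5,"offset":[0,0,11],"angular":[0,0,0]},
    {"hand":0.5,"offset":[0,0,17],"angular":[0,0,-10]},
    {"hand":0.5,"offset":[2,5,17],"angular":[0,0,-20]},
    {"hand":0.5,"offset":[2,5,17],"angular":[0,0,-25]},
    {"hand":0.5,"offset":[2,5,17],"angular":[0,0,-25]}
  ]
}}

```text
time: 5.52
tool_pos: [0.5706, -0.2253, 0.2402]
tcp_rot: [2.459, 1.953, 0.001]
wrist_force: [1.0, 0.4, -0.1]
width: 0.501
```

```bash
python3 look.py wrist w2
```

```text
5.575 [ 0.57029689 -0.22567441  0.23974058] [2.45980294e+00 1.95315509e+00 8.36650510e-04] [-0.418  0.143  1.733  0.     1.265 -0.189]
```

View pics/w2.png

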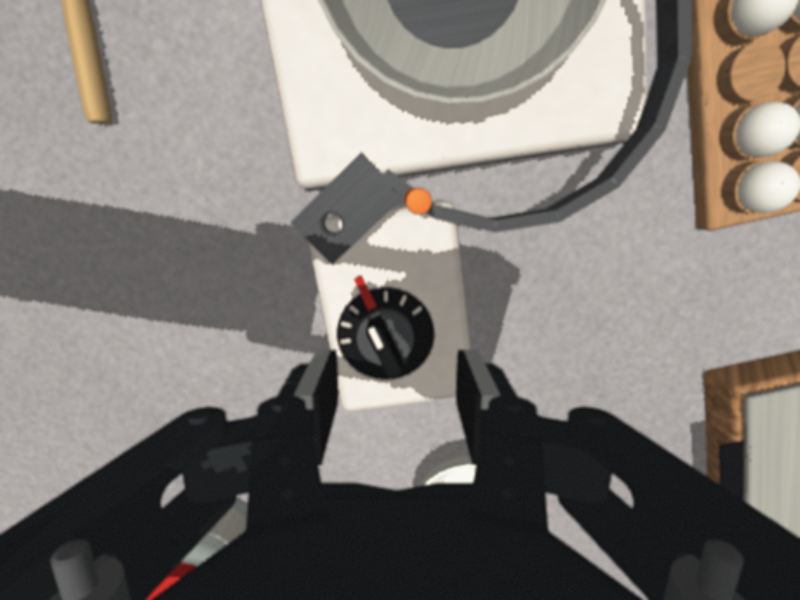

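The pointer at (376,336) points up-left towards the red mark at (365,292). I'll measure how well the two agree, and re-measure the orange post, seen from almost directly above at (419,201).

```bash
python3 - <<'E'
from h import *;from geo import *;import pickle
c=pickle.load(open('w2.pkl','rb'))
hsv=cv2.cvtColor(c['frame'],cv2.COLOR_BGR2HSV)
def axis(m,z):
    ys,xs=np.nonzero(m);P=np.array([plane(c,(x,y),z)[:2] for x,y in zip(xs,ys)]);mu=P.mean(0);w,v=np.linalg.eigh(np.cov(P.T));d=v[:,1]*np.sign(v[1,1]);return mu,np.degrees(np.arctan2(d[1],d[0])),w**.5,len(P)
m=cv2.inRange(hsv,(0,0,150),(180,90,255));q=np.zeros_like(m);q[226:246,255:270]=m[226:246,255:270];print('ptr',axis(q,.092))
m=cv2.inRange(hsv,(0,150,60),(5,255,255))|cv2.inRange(hsv,(174,150,60),(180,255,255));q=m*0;q[185:225,240:270]=m[185:225,240:270];print('mark',axis(q,.05))
k=cv2.inRange(hsv,(0,0,0),(180,255,75));k[:195]=0;k[270:]=0;k[:,:230]=0;k[:,305:]=0
cn=max(cv2.findContours(k,0,1)[0],key=cv2.contourArea);e=cv2.fitEllipse(cv2.convexHull(cn));print(e,'disc',plane(c,e[0],.052))
o=blobs(c,(5,120,80),(15,255,255),(270,120,320,170))[0];print(o,plane(c,o[1],.156))
print('rh',plane(c,(333*.7,222*.7),.095))
print('dial centre from grip .5495 -.2775; proj bar top',proj(c,[.5495,-.2775,.092]))
E
```

```text
ptr (array([ 0.54642984, -0.26221133]), np.float64(101.17860723477374), array([0.00147735, 0.00483184]), 75)
mark (array([ 0.54196919, -0.23931569]), np.float64(100.85031251560213), array([0.00214622, 0.00800903]), 143)
((269.6260986328125, 232.94361877441406), (64.23036193847656, 67.08456420898438), 92.44133758544922) disc [ 0.55009546 -0.27424429  0.052     ]
(275, [292.3, 140.3], [283, 132, 19, 18]) [ 0.59482971 -0.17109683  0.156     ]
rh [ 0.53892419 -0.17491607  0.095     ]
dial centre from grip .5495 -.2775; proj bar top [[268.84477938 248.77907941]]
```

Request:
{"op": "drive_tool", "data": {
  "deltas": [
    {"hand":0.5,"offset":[2.5,5.6,0],"angular":[0,0,-10]},
    {"hand":0.5,"offset":[2.5,5.6,0],"angular":[0,0,-20]},
    {"hand":0.5,"offset":[2.5,5.6,-3],"angular":[0,0,-30]},
    {"hand":0.5,"offset":[2.5,5.6,-7],"angular":[0,0,-40]},
    {"hand":0.5,"offset":[2.5,5.6,-11.8],"angular":[0,0,-40]},
    {"hand":0,"offset":[2.5,5.6,-11.8],"angular":[0,0,-40]},
    {"hand":0,"offset":[2.5,5.6,-11.8],"angular":[0,0,-40]},
    {"hand":0,"offset":[2.5,5.6,-11.8],"angular":[0,0,-40]}
  ],
  "force": 30
}}

```text
time: 6.58
tool_pos: [0.5944, -0.1703, 0.1211]
tcp_rot: [-2.981, -0.99, 0.002]
wrist_force: [-0.0, -1.4, -12.8]
width: 0.151
```

```bash
python3 - <<'E'
from geo import *
p=np.load('p.npy');h=W(p,H)
for n,s in(('R',np.array([.5948,-.1711])),('L',np.array([.6060,.1004]))):
    end=W(p,[-.1,-.025 if n=='R' else .025]);v=s-h
    a0=np.arctan2(v[1],v[0]);e=end-h;a1=np.arctan2(e[1],e[0]);da=(a1-a0+np.pi)%(2*np.pi)-np.pi
    print(n,np.degrees(da))
    for f in np.linspace(1/8,1,8):
        r=rot(f*da)@v*(1+f*(np.linalg.norm(e)/np.linalg.norm(v)-1));print(((h+r-s)*100).round(2),np.degrees(f*da).round(1))
E
```

```text
R -33.42463407269645
[-0.91  1.27] -4.2
[-1.73  2.6 ] -8.4
[-2.44  3.99] -12.5
[-3.06  5.43] -16.7
[-3.57  6.92] -20.9
[-3.97  8.44] -25.1
[-4.26  9.99] -29.2
[-4.43 11.55] -33.4
L 31.767623752080652
[-0.97 -1.14] 4.0
[-1.85 -2.35] 7.9
[-2.65 -3.62] 11.9
[-3.36 -4.93] 15.9
[-3.98 -6.3 ] 19.9
[-4.5 -7.7] 23.8
[-4.92 -9.14] 27.8
[ -5.25 -10.61] 31.8
```

Request:
{"op": "drive_tool", "data": {
  "deltas": [
    {"hand":0,"offset":[-0.9,1.3,0],"angular":[0,0,-4.2]},
    {"hand":0,"offset":[-1.7,2.6,0],"angular":[0,0,-8.4]},
    {"hand":0,"offset":[-2.4,4,0],"angular":[0,0,-12.5]},
    {"hand":0,"offset":[-3.1,5.4,0],"angular":[0,0,-16.7]},
    {"hand":0,"offset":[-3.6,6.9,0],"angular":[0,0,-20.9]},
    {"hand":0,"offset":[-4.0,8.4,0],"angular":[0,0,-25.1]},
    {"hand":0,"offset":[-4.3,10,0],"angular":[0,0,-29.2]},
    {"hand":0,"offset":[-4.4,11.2,0],"angular":[0,0,-32.5]}
  ]
}}

```text
time: 7.58
tool_pos: [0.5535, -0.0571, 0.1211]
tcp_rot: [-3.139, -0.114, -0.01]
wrist_force: [11.1, -0.0, -22.1]
width: 0.155
```

Request:
{"op": "drive_tool", "data": {
  "deltas": [
    {"hand":0,"offset":[0,0.4,0],"angular":[0,0,-0.9]},
    {"hand":0,"offset":[0,0.7,0],"angular":[0,0,-0.9]},
    {"hand":0,"offset":[0,0.7,0],"angular":[0,0,-0.9]}
  ]
}}

```text
time: 7.95
tool_pos: [0.5532, -0.0506, 0.1211]
tcp_rot: [-3.14, -0.092, -0.008]
wrist_force: [9.8, 0.4, -19.8]
width: 0.154
```

Request:
{"op": "drive_tool", "data": {
  "deltas": [
    {"hand":0,"offset":[0.3,0.3,0.1],"angular":[0,0,0]},
    {"hand":0,"offset":[0.3,0.6,0.1],"angular":[0,0,0]},
    {"hand":0,"offset":[0.3,0.6,0.1],"angular":[0,0,0]}
  ]
}}

```text
time: 8.32
tool_pos: [0.5531, -0.0504, 0.1211]
tcp_rot: [3.131, 0.094, -0.003]
wrist_force: [1.5, -21.3, -19.6]
width: 0.154
```

```bash
python3 look.py top t2; python3 - <<'E'
from h import *;import pickle
c=pickle.load(open('t2.pkl','rb'));cv2.imwrite('pics/t2c.png',cv2.resize(c['frame'][110:240,190:400],None,fx=3.8,fy=3.8,interpolation=cv2.INTER_CUBIC))
E
```

```text
8.375 [ 0.55308    -0.05041413  0.12110386] [ 3.13123168e+00  9.36350853e-02 -2.64934179e-03] [-0.13   0.135  1.972 -0.011  1.035  1.386]
```

View pics/t2c.png

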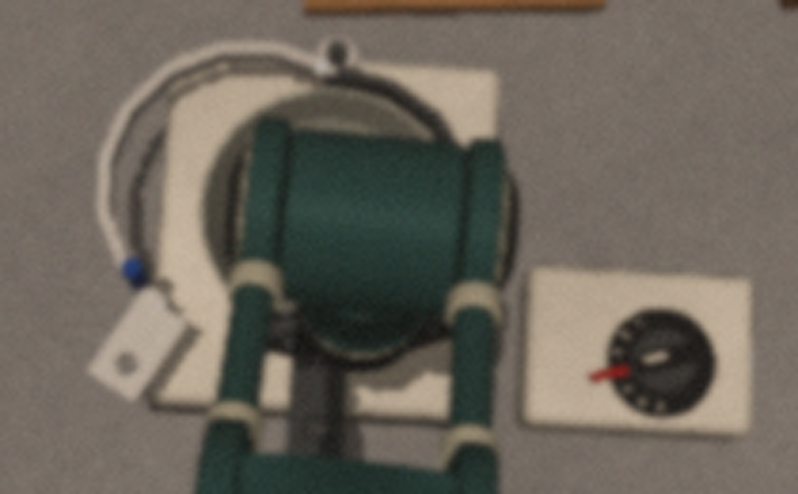

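The ring's right half is on its stop (−21 N along y), and the picture shows the dial still on its mark. Now the left half.

Request:
{"op": "drive_tool", "data": {
  "deltas": [
    {"hand":0.3,"offset":[0,-0.5,0],"angular":[0,0,0]},
    {"hand":0.3,"offset":[0,-0.5,0],"angular":[0,0,0]},
    {"hand":0.3,"offset":[0,-0.5,5],"angular":[0,0,0]},
    {"hand":0.5,"offset":[0,-0.5,10],"angular":[0,0,10]},
    {"hand":0.5,"offset":[2,4,11],"angular":[0,0,20]},
    {"hand":0.5,"offset":[4,8,11],"angular":[0,0,30]},
    {"hand":0.5,"offset":[5.2,14.6,11],"angular":[0,0,40]},
    {"hand":0.5,"offset":[5.2,14.6,11],"angular":[0,0,50]}
  ]
}}

```text
time: 9.38
tool_pos: [0.6074, 0.106, 0.2349]
tcp_rot: [-2.799, -1.425, -0.008]
wrist_force: [-0.8, -0.9, -0.7]
width: 0.501
```

Request:
{"op": "drive_tool", "data": {
  "deltas": [
    {"hand":0.5,"offset":[0,0,0],"angular":[0,0,10.6]},
    {"hand":0.5,"offset":[0,0,0],"angular":[0,0,21]},
    {"hand":0.5,"offset":[0,0,0],"angular":[0,0,31.5]},
    {"hand":0.5,"offset":[0,0,0],"angular":[0,0,42]},
    {"hand":0.5,"offset":[0,0,0],"angular":[0,0,52.5]},
    {"hand":0.5,"offset":[0,0,0],"angular":[0,0,63]},
    {"hand":0.5,"offset":[0,0,0],"angular":[0,0,73.5]},
    {"hand":0.5,"offset":[0,0,0],"angular":[0,0,84]}
  ]
}}

```text
time: 10.38
tool_pos: [0.607, 0.1021, 0.2348]
tcp_rot: [1.131, 2.928, 0.004]
wrist_force: [-0.3, 0.1, 0.1]
width: 0.496
```

```bash
python3 look.py wrist w3; python3 - <<'E'
from h import *;import pickle
c=pickle.load(open('w3.pkl','rb'))
for b in blobs(c,(105,120,40),(125,255,255),None,60):print(b,plane(c,b[1],.156))
print(proj(c,[.606,.1004,.157]),proj(c,[.511,.286,.078]))
print([ (b,plane(c,b[1],.077)) for b in blobs(c,(0,150,60),(5,255,255),None,30)])
E
```

```text
10.425 [0.60696686 0.10203515 0.23478869] [1.12342032 2.93049681 0.00396289] [ 1.260e-01  1.480e-01  1.736e+00  1.000e-03  1.254e+00 -7.130e-01]
(348, [274.0, 211.0], [267, 197, 15, 28]) [0.60239296 0.10365243 0.156     ]
[[274.02751073 217.37962248]] [[358.28171078 -22.33835428]]
[((118, [48.4, 327.9], [42, 319, 14, 17]), array([ 0.54369393, -0.21043189,  0.077     ])), ((102, [353.4, 2.4], [344, 0, 20, 7]), array([0.52308466, 0.2710472 , 0.077     ]))]
```

Request:
{"op": "drive_tool", "data": {
  "deltas": [
    {"hand":0.5,"offset":[0,0,-5],"angular":[0,0,0]},
    {"hand":0.5,"offset":[0,0,-8],"angular":[0,0,0]},
    {"hand":0.5,"offset":[0,0,-11.1],"angular":[0,0,0]},
    {"hand":0,"offset":[0,0,-11.1],"angular":[0,0,0]},
    {"hand":0,"offset":[0,0,-11.1],"angular":[0,0,0]},
    {"hand":0,"offset":[0,0,-11.1],"angular":[0,0,0]}
  ]
}}

```text
time: 11.18
tool_pos: [0.6065, 0.1015, 0.1226]
tcp_rot: [1.143, 2.925, 0.002]
wrist_force: [-0.9, 1.3, -4.0]
width: 0.153
```

Request:
{"op": "drive_tool", "data": {
  "deltas": [
    {"hand":0,"offset":[-0.9,-1.1,0],"angular":[0,0,4]},
    {"hand":0,"offset":[-1.8,-2.3,0],"angular":[0,0,8]},
    {"hand":0,"offset":[-2.6,-3.6,0],"angular":[0,0,12]},
    {"hand":0,"offset":[-3.3,-4.9,0],"angular":[0,0,16]},
    {"hand":0,"offset":[-3.9,-6.3,0],"angular":[0,0,20]},
    {"hand":0,"offset":[-4.4,-7.7,0],"angular":[0,0,24]},
    {"hand":0,"offset":[-4.8,-9.1,0],"angular":[0,0,28]},
    {"hand":0,"offset":[-4.9,-9.8,0],"angular":[0,0,30]}
  ]
}}

```text
time: 12.18
tool_pos: [0.5563, 0.0026, 0.1225]
tcp_rot: [-0.346, -3.122, -0.001]
wrist_force: [-4.9, 1.8, -0.6]
width: 0.152
```

Request:
{"op": "drive_tool", "data": {
  "deltas": [
    {"hand":0,"offset":[0,-0.3,0],"angular":[0,0,0.5]},
    {"hand":0,"offset":[0,-0.6,0],"angular":[0,0,0.5]},
    {"hand":0,"offset":[0,-0.6,0],"angular":[0,0,0.5]}
  ]
}}

```text
time: 12.55
tool_pos: [0.5556, -0.0006, 0.1225]
tcp_rot: [-0.335, -3.121, -0.006]
wrist_force: [-6.6, 9.6, 2.9]
width: 0.152
```

Request:
{"op": "drive_tool", "data": {
  "deltas": [
    {"hand":0,"offset":[0,-0.3,0],"angular":[0,0,0]},
    {"hand":0,"offset":[0,-0.3,0],"angular":[0,0,0]},
    {"hand":0.3,"offset":[0,0.3,0],"angular":[0,0,0]},
    {"hand":0.3,"offset":[0,0.3,0],"angular":[0,0,0]},
    {"hand":0.3,"offset":[0,0.3,6],"angular":[0,0,7.5]},
    {"hand":0.5,"offset":[-4.6,4,11],"angular":[0,0,7.5]},
    {"hand":0.5,"offset":[-4.6,10,11],"angular":[0,0,7.5]},
    {"hand":0.5,"offset":[-4.6,16,11],"angular":[0,0,7.5]}
  ]
}}

```text
time: 13.55
tool_pos: [0.5125, 0.1544, 0.2346]
tcp_rot: [0.131, 3.132, 0.002]
wrist_force: [0.3, -0.3, -0.5]
width: 0.502
```

Request:
{"op": "drive_tool", "data": {
  "deltas": [
    {"hand":0.5,"offset":[0,6,0],"angular":[0,0,0]},
    {"hand":0.5,"offset":[0,12.9,-3],"angular":[0,0,0]},
    {"hand":0.5,"offset":[0,12.9,-3],"angular":[0,0,0]},
    {"hand":0.5,"offset":[0,12.9,-3],"angular":[0,0,0]}
  ]
}}

```text
time: 14.05
tool_pos: [0.5112, 0.2827, 0.2011]
tcp_rot: [-0.126, -3.139, 0.002]
wrist_force: [-1.1, -0.6, -0.5]
width: 0.5
```

```bash
python3 look.py wrist w4;python3 look.py top t4; python3 - <<'E'
from h import *;import pickle
c=pickle.load(open('w4.pkl','rb'));t=pickle.load(open('t4.pkl','rb'))
for b in blobs(c,(0,150,60),(5,255,255),None,60):print(b,plane(c,b[1],.07))
print(proj(c,[[.511,.286,.078],[.511,.286,.045]]))
print(blobs(t,(105,120,30),(125,255,255),(200,130,420,240))[:3],blobs(t,(5,120,80),(15,255,255),(250,160,345,260))[:3])
k=np.vstack([cv2.resize(c['frame'],(400,300)),cv2.resize(t['frame'][130:220,230:350],(400,300),interpolation=cv2.INTER_CUBIC)]);cv2.imwrite('pics/k4.png',k)
E
```

```text
14.1 [0.51155329 0.28191864 0.20163263] [ 1.27528287e-01  3.13832106e+00 -1.22256690e-03] [ 4.620e-01  1.140e-01  1.837e+00 -1.000e-03  1.191e+00 -1.028e+00]
14.15 [0.51177362 0.28153725 0.20199641] [ 1.29084255e-01  3.13777889e+00 -5.39039117e-04] [ 4.610e-01  1.130e-01  1.837e+00 -1.000e-03  1.191e+00 -1.027e+00]
(495, [284.4, 198.6], [273, 186, 23, 27]) [0.50967254 0.28967893 0.07      ]
[[280.70836867 202.26793497]
 [280.41851091 194.63699189]]
[(12, [264.0, 198.5], [263, 197, 3, 4])] [(38, [283.6, 199.8], [281, 196, 6, 9])]
```

View pics/k4.png

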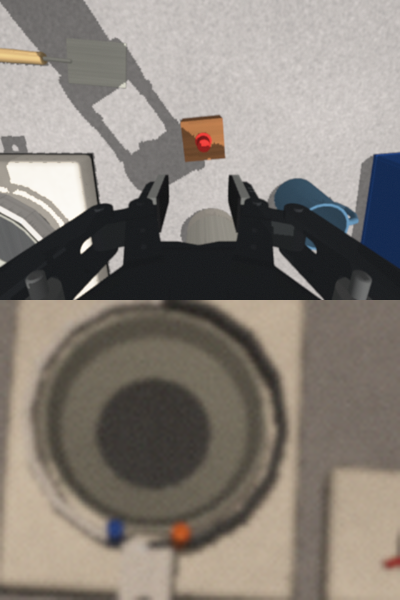

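The wrist view shows the pin at (204,142) of the half-size picture, standing in its block. In the top crop the ring is shut, with the blue post at (116,530) and the orange at (181,533). I'll let the arm settle and triangulate the pin.

Request:
{"op": "drive_tool", "data": {
  "deltas": [
    {"hand":0.5,"offset":[0,0,0],"angular":[0,0,0]},
    {"hand":0.5,"offset":[0,0,0],"angular":[0,0,0]}
  ]
}}

```text
time: 14.4
tool_pos: [0.5116, 0.2817, 0.202]
tcp_rot: [0.13, 3.138, 0.001]
wrist_force: [0.8, -0.2, -0.1]
width: 0.498
```

```bash
python3 look.py wrist w5; python3 - <<'E'
from h import *;from geo import *;import pickle
c=pickle.load(open('w5.pkl','rb'));t=pickle.load(open('t4.pkl','rb'));s=pickle.load(open('c0.pkl','rb'))['side']
hsv=cv2.cvtColor(c['frame'],cv2.COLOR_BGR2HSV)
b=blobs(c,(0,120,50),(6,255,255),(250,170,310,230),60);print(b)
w=blobs(c,(5,60,40),(20,220,200),(240,140,330,240),200);print(w[:2])
print('head z.063',plane(c,b[0][1],.063),'side',tri(c,b[0][1],s,(232.4,174.9)),'block',plane(c,[w[0][2][0]+w[0][2][2]/2,w[0][2][1]+w[0][2][3]/2],.045))
# ring hole in shut state, top view: dark spot on light lug
g=cv2.cvtColor(t['frame'],cv2.COLOR_BGR2GRAY);q=proj(t,[[.5005,-.0212,.107]])[0];print('hole pred px',q)
x,y=q.round().astype(int);print(g[y-7:y+8,x-7:x+8])
lp,rp=plane(t,(264,198.5),.15),plane(t,(283.6,199.8),.145);print(lp,rp)
E
```

```text
14.45 [0.511513   0.28182736 0.20184938] [1.29845084e-01 3.13803139e+00 5.21174325e-04] [ 0.461  0.113  1.837 -0.     1.19  -1.027]
[(507, [285.2, 197.8], [274, 185, 23, 28])]
[(3011, [284.4, 191.7], [253, 161, 63, 65])]
head z.063 [0.51146387 0.2897388  0.063     ] side (array([0.51219376, 0.28984453, 0.0581976 ]), np.float64(0.0007592270642259734)) block [0.51103951 0.28950134 0.045     ]
hole pred px [272.56611931 221.82241517]
[[171 172 173 174 172 174 173 170 172 173 175 175 173 167 153]
 [167 176 174 174 173 173 172 173 172 174 175 177 173 172 151]
 [165 173 171 173 175 171 170 169 170 172 173 175 172 169 150]
 [161 174 173 173 167 162 155 154 158 168 172 172 173 168 147]
 [157 172 171 166 153 137 125 121 135 151 170 174 174 166 142]
 [161 174 171 160 137 108  84  83  99 133 158 172 172 164 140]
 [165 174 170 155 124  91  71  69  84 121 153 170 175 165 141]
 [165 171 170 158 127  89  73  71  92 125 152 170 174 163 139]
 [168 171 171 163 137 111  91  91 110 138 157 170 174 160 141]
 [167 173 173 170 156 139 125 127 137 158 167 170 170 157 131]
 [165 172 177 171 170 166 159 158 163 170 171 172 171 159 128]
 [168 173 173 175 172 173 172 172 172 172 172 176 169 157 128]
 [167 170 172 173 173 175 169 170 171 172 171 172 168 156 128]
 [149 154 156 153 153 158 156 157 160 164 165 164 160 152 122]
 [117 121 121 115 121 119 125 128 127 135 136 137 138 132 108]]
[ 0.55519549 -0.00069537  0.15      ] [ 0.5515645  -0.05030004  0.145     ]
```

Request:
{"op": "drive_tool", "data": {
  "deltas": [
    {"hand":0.5,"offset":[0,0.7,-5],"angular":[0,0,0]},
    {"hand":0.5,"offset":[0,0.7,-10],"angular":[0,0,0]},
    {"hand":0.5,"offset":[0,0.7,-13],"angular":[0,0,0]},
    {"hand":0.5,"offset":[0,0.7,-14.9],"angular":[0,0,0]},
    {"hand":0.5,"offset":[0,0.7,-14.9],"angular":[0,0,0]},
    {"hand":0.25,"offset":[0,0.7,-14.9],"angular":[0,0,0]},
    {"hand":0.25,"offset":[0,0.7,-14.9],"angular":[0,0,0]}
  ],
  "force": 20
}}

```text
time: 15.32
tool_pos: [0.5125, 0.2904, 0.0542]
tcp_rot: [0.128, 3.136, 0.003]
wrist_force: [-0.3, -0.1, 0.3]
width: 0.252
```

Request:
{"op": "drive_tool", "data": {
  "deltas": [
    {"hand":0.1,"offset":[0,0,0],"angular":[0,0,0]},
    {"hand":0.1,"offset":[0,0,0],"angular":[0,0,0]},
    {"hand":0.1,"offset":[0,0,0],"angular":[0,0,0]}
  ]
}}

```text
time: 15.7
tool_pos: [0.5124, 0.2903, 0.0541]
tcp_rot: [0.127, 3.136, 0.002]
wrist_force: [-0.2, -1.2, 6.3]
width: 0.199
```

Request:
{"op": "drive_tool", "data": {
  "deltas": [
    {"hand":0.1,"offset":[0,0,2],"angular":[0,0,0]},
    {"hand":0.1,"offset":[0,0,5],"angular":[0,0,0]},
    {"hand":0.1,"offset":[0,0,10],"angular":[0,0,0]},
    {"hand":0.1,"offset":[-0.5,-5,14],"angular":[0,0,0]},
    {"hand":0.1,"offset":[-0.5,-11,16],"angular":[0,0,0]},
    {"hand":0.1,"offset":[-1,-17,16],"angular":[0,0,0]},
    {"hand":0.1,"offset":[-1,-23,16],"angular":[0,0,0]},
    {"hand":0.1,"offset":[-1,-28,16],"angular":[0,0,0]}
  ],
  "force": 50
}}

```text
time: 16.7
tool_pos: [0.5005, 0.0077, 0.2135]
tcp_rot: [0.128, 3.138, -0.0]
wrist_force: [0.5, -0.7, -1.5]
width: 0.189
```

Request:
{"op": "drive_tool", "data": {
  "deltas": [
    {"hand":0.1,"offset":[0,-3,0],"angular":[0,0,0]},
    {"hand":0.1,"offset":[0,-3,0],"angular":[0,0,0]},
    {"hand":0.1,"offset":[0,-3,0],"angular":[0,0,0]},
    {"hand":0.1,"offset":[0,-3,0],"angular":[0,0,0]}
  ]
}}

```text
time: 17.2
tool_pos: [0.501, -0.0192, 0.2124]
tcp_rot: [0.125, 3.139, 0.001]
wrist_force: [0.2, 0.1, -0.7]
width: 0.195
```

```bash
python3 look.py wrist w6; python3 - <<'E'
from h import *;import pickle
c=pickle.load(open('w6.pkl','rb'));print(proj(c,[[.5015,-.0205,.107],[.5015,-.0205,.155]]))
E
```

```text
17.25 [ 0.50099253 -0.01916346  0.21233592] [-1.24991193e-01 -3.13901301e+00 -4.17153762e-04] [-0.088 -0.054  1.989  0.     1.207 -1.579]
[[275.41185934 208.29710186]
 [274.95276274 225.7505341 ]]
```

View pics/w6.png

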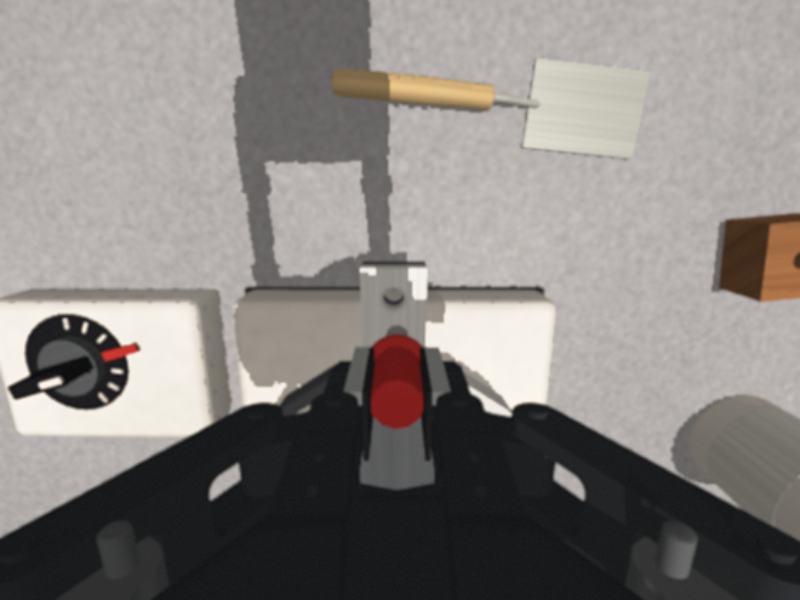

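The hole is at (394,296), about 1 px from the prediction. The head's top is at (397,403) and the shank shows above it, near (397,332). I'll compute the pin-to-hole offset.

```bash
python3 - <<'E'
from h import *;import pickle
c=pickle.load(open('w6.pkl','rb'));f=c['frame']
g=cv2.cvtColor(f,cv2.COLOR_BGR2GRAY).astype(int);print(g[200:214,267:285])
r=g[200:214,268:284];w=np.clip(100-r,0,None);ys,xs=np.mgrid[200:214,268:284];u=((w*xs).sum()/w.sum(),(w*ys).sum()/w.sum());print(u,plane(c,u,.107))
hsv=cv2.cvtColor(f,cv2.COLOR_BGR2HSV);m=cv2.inRange(hsv,(0,150,100),(5,255,255))
b=blobs(c,(0,150,50),(6,255,255),(240,200,320,310),100)
print(b)
z=.2123+.0238
# head-top disc: bottom edge of blob; 18 mm across
x0,y0,ww,hh=b[0][2];yb=y0+hh;cx=b[0][1][0]
for k in(14,16,18,20):print(k,plane(c,(cx,yb-k),z), np.linalg.norm(plane(c,(cx,yb-k),z)-plane(c,(cx,yb),z)))
E
```

```text
[[142 143 142 140 140 141 138 135 136 137 141 141 139 141 144 147 147 144]
 [141 141 138 136 135 131 128 124 123 125 128 133 135 138 143 147 146 144]
 [143 141 135 129 127 123 117 112 110 111 116 124 125 130 139 144 145 143]
 [142 136 129 122 119 117 115 109 106 107 109 117 118 124 130 138 144 142]
 [137 132 123 121 118 115 112 113 112 112 112 115 116 119 124 132 141 141]
 [131 123 118 118 116 116 116 115 114 115 114 115 114 116 118 123 134 138]
 [126 112 105 111 117 117 116 116 116 114 115 115 114 111 108 112 128 136]
 [121  99  84  96 111 117 117 117 116 116 115 117 115 106  91  99 121 134]
 [120  91  65  74  98 110 115 116 116 117 116 114 107  91  73  90 120 131]
 [122  97  63  56  75  91 104 109 112 113 109 100  87  70  65  93 122 131]
 [124 105  77  56  52  65  78  87  91  92  85  73  60  59  74 104 125 132]
 [128 115  96  74  58  51  53  60  60  60  54  51  57  72  92 114 128 135]
 [130 123 109  95  80  66  56  53  50  51  54  61  75  92 106 120 132 133]
 [132 128 118 110 100  92  81  75  71  73  76  84  96 107 118 129 134 136]]
(np.float64(274.8497624703088), np.float64(210.6650831353919)) [ 0.5035797  -0.02115777  0.107     ]
[(2062, [277.5, 267.2], [259, 235, 38, 65])]
14 [ 0.50310435 -0.01881779  0.2361    ] 0.007088080566269539
16 [ 0.50211183 -0.01873909  0.2361    ] 0.008083712290418389
18 [ 0.50112344 -0.01866071  0.2361    ] 0.009075205784918413
20 [ 0.50013914 -0.01858266  0.2361    ] 0.010062593386876985
```

Request:
{"op": "drive_tool", "data": {
  "deltas": [
    {"hand":0.1,"offset":[-0.1,-0.2,-3],"angular":[0,0,0]},
    {"hand":0.1,"offset":[-0.1,-0.2,-5.3],"angular":[0,0,0]},
    {"hand":0.1,"offset":[-0.1,-0.2,-5.3],"angular":[0,0,0]},
    {"hand":0.1,"offset":[-0.1,-0.2,-6],"angular":[0,0,0]},
    {"hand":0.1,"offset":[-0.1,-0.2,-6.7],"angular":[0,0,0]}
  ]
}}

```text
time: 17.88
tool_pos: [0.5011, -0.0221, 0.1461]
tcp_rot: [0.127, 3.137, -0.0]
wrist_force: [0.1, -0.5, -0.6]
width: 0.187
```

Request:
{"op": "drive_tool", "data": {
  "deltas": [
    {"hand":0.1,"offset":[0,0,-0.7],"angular":[0,0,0]},
    {"hand":0.1,"offset":[0,0,-1.2],"angular":[0,0,0]},
    {"hand":0.1,"offset":[0,0,-1.5],"angular":[0,0,0]}
  ]
}}

```text
time: 18.25
tool_pos: [0.5005, -0.0223, 0.1303]
tcp_rot: [0.128, 3.138, 0.0]
wrist_force: [1.2, -0.0, 0.0]
width: 0.193
```

Both lugs are passed without resistance, so I push it home.

Request:
{"op": "drive_tool", "data": {
  "deltas": [
    {"hand":0.1,"offset":[0,0,-0.7],"angular":[0,0,0]},
    {"hand":0.1,"offset":[0,0,-1.2],"angular":[0,0,0]},
    {"hand":0.1,"offset":[0,0,-1.5],"angular":[0,0,0]},
    {"hand":0.1,"offset":[0,0,-1.6],"angular":[0,0,0]},
    {"hand":0.1,"offset":[0,0,-1.6],"angular":[0,0,0]}
  ]
}}

```text
time: 18.88
tool_pos: [0.5006, -0.0222, 0.1161]
tcp_rot: [0.128, 3.138, 0.0]
wrist_force: [-2.9, 1.6, 11.0]
width: 0.187
```

Request:
{"op": "drive_tool", "data": {
  "deltas": [
    {"hand":0.5,"offset":[0,0,0.2],"angular":[0,0,0]},
    {"hand":0.5,"offset":[0,0,0.2],"angular":[0,0,0]},
    {"hand":0.5,"offset":[0,0,3],"angular":[0,0,0]},
    {"hand":1,"offset":[0,0,9],"angular":[0,0,0]},
    {"hand":1,"offset":[3,-0.2,11],"angular":[0,0,0]},
    {"hand":1,"offset":[5.3,-0.3,11],"angular":[0,0,0]},
    {"hand":1,"offset":[5.3,-0.3,11],"angular":[0,0,0]},
    {"hand":1,"offset":[5.3,-0.3,11],"angular":[0,0,0]}
  ]
}}

```text
time: 19.88
tool_pos: [0.5517, -0.0253, 0.2229]
tcp_rot: [-0.128, -3.136, -0.0]
wrist_force: [-0.2, -0.1, 0.4]
width: 0.997
```

```bash
python3 look.py wrist w7; python3 - <<'E'
from h import *;import pickle
c=pickle.load(open('w7.pkl','rb'))
print('pin',[(b,plane(c,b[1],.12)) for b in blobs(c,(0,150,50),(4,255,255),(200,100,350,300),60)])
print('expected pin home top',proj(c,[[.5005,-.0215,.140],[.5005,-.0215,.107]]))
print('blue',[(b,plane(c,b[1],.15)) for b in blobs(c,(105,120,40),(125,255,255),(200,100,400,350),60)])
print('orange',[(b,plane(c,b[1],.15)) for b in blobs(c,(5,120,80),(15,255,255),(150,100,400,350),60)])
print(proj(c,[[.5545,-.0006,.157],[.5524,-.0504,.157]]))
E
```

```text
19.925 [ 0.55158505 -0.02522344  0.22302878] [-1.27501283e-01 -3.13616163e+00 -5.09073906e-05] [-0.091  0.039  1.876 -0.     1.229 -1.58 ]
pin [((534, [276.2, 148.3], [264, 136, 26, 26]), array([ 0.50096279, -0.02173685,  0.12      ]))]
expected pin home top [[276.33931566 149.21841758]
 [276.50323666 146.83636711]]
blue [((423, [308.5, 218.0], [299, 203, 20, 30]), array([ 0.55297059, -0.00126264,  0.15      ]))]
orange [((489, [246.2, 217.6], [236, 202, 22, 32]), array([ 0.54885878, -0.04834756,  0.15      ]))]
[[310.46341352 222.6324898 ]
 [242.98466448 225.09446622]]
```

View pics/w7.png

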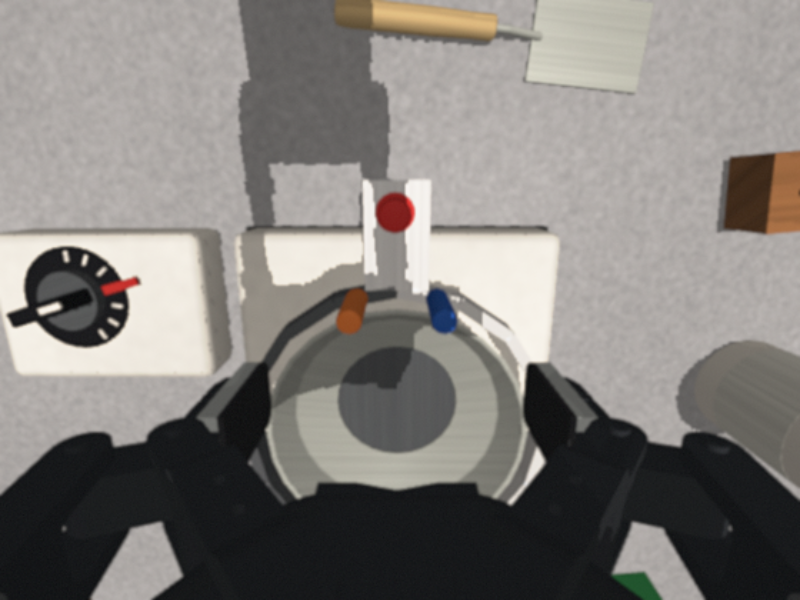

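Request:
{"op": "drive_tool", "data": {
  "deltas": [
    {"hand":1,"offset":[0.1,0,-4],"angular":[0,0,0]},
    {"hand":1,"offset":[0.1,0,-8],"angular":[0,0,0]},
    {"hand":1,"offset":[0.1,0,-10.9],"angular":[0,0,0]},
    {"hand":1,"offset":[0.1,0,-10.9],"angular":[0,0,0]}
  ]
}}

```text
time: 20.42
tool_pos: [0.5503, -0.025, 0.1119]
tcp_rot: [-0.127, -3.131, -0.001]
wrist_force: [-0.4, -0.2, -0.4]
width: 1.0
```

```bash
python3 - <<'E'
from h import *;import pickle
c=pickle.load(open('w7.pkl','rb'));print('expected ptr',proj(c,[[.5464,-.2622,.092],[.5428,-.2386,.05]])/.7)
print(np.array([(b[1]) for b in blobs(c,(0,150,60),(5,255,255),(60,180,110,220),20)])/.7)
hsv=cv2.cvtColor(c['frame'],cv2.COLOR_BGR2HSV);m=cv2.inRange(hsv,(0,0,130),(180,90,255));q=m*0;q[212:226,18:46]=m[212:226,18:46]
ys,xs=np.nonzero(q);P=np.array([plane(c,(x,y),.092)[:2] for x,y in zip(xs,ys)]);w,v=np.linalg.eigh(np.cov(P.T));d=v[:,1];print(len(P),P.mean(0),np.degrees(np.arctan2(d[1],d[0]))%180,w**.5)
E
```

```text
expected ptr [[ 49.70694472 307.1205717 ]
 [119.83537044 285.30914046]]
[[116.71428571 286.        ]]
99 [ 0.5472333  -0.26419431] 101.0439711389877 [0.00218107 0.00602481]
```

The dial is unchanged (pointer at 101.0°, mark at 100.9°). Now the squeeze.

Request:
{"op": "drive_tool", "data": {
  "deltas": [
    {"hand":0.9,"offset":[0.2,0,0],"angular":[0,0,0]},
    {"hand":0,"offset":[0.2,0,0],"angular":[0,0,0]},
    {"hand":0,"offset":[0.2,0,0],"angular":[0,0,0]},
    {"hand":0,"offset":[0.2,0,0],"angular":[0,0,0]},
    {"hand":0,"offset":[0.2,0,0],"angular":[0,0,0]},
    {"hand":0,"offset":[0.2,0,0],"angular":[0,0,0]}
  ],
  "force": 60
}}

```text
time: 21.18
tool_pos: [0.5576, -0.0259, 0.118]
tcp_rot: [0.127, 3.135, -0.002]
wrist_force: [-2.3, -1.4, 4.4]
width: 0.721
```

```bash
python3 look.py wrist w8; python3 - <<'E'
from h import *;import pickle
from workcell import bot
s=bot.read_state();print(s['width'],s['width']*.085,s['wrist_force'],s['torque'])
c=pickle.load(open('w8.pkl','rb'))
print('pin',[(b,) for b in blobs(c,(0,150,50),(4,255,255),(200,20,350,300),60)],proj(c,[[.5005,-.0215,.140],[.5005,-.0215,.107]]))
E
```

```text
21.225 [ 0.55757749 -0.02593421  0.11798782] [ 1.26789784e-01  3.13523610e+00 -1.85791083e-03] [-9.000e-02  1.410e-01  1.972e+00 -1.000e-03  1.025e+00 -1.580e+00]
0.7224072077640283 0.06140461265994241 [-2.75631528 -1.35697409  5.62873041] [-0.44225459  0.28435117  0.04853194]
pin [((1750, [275.7, 149.9], [253, 126, 46, 50]),)] [[275.67721376 150.81415162]
 [276.15496253 145.99282816]]
```

View pics/w8.png

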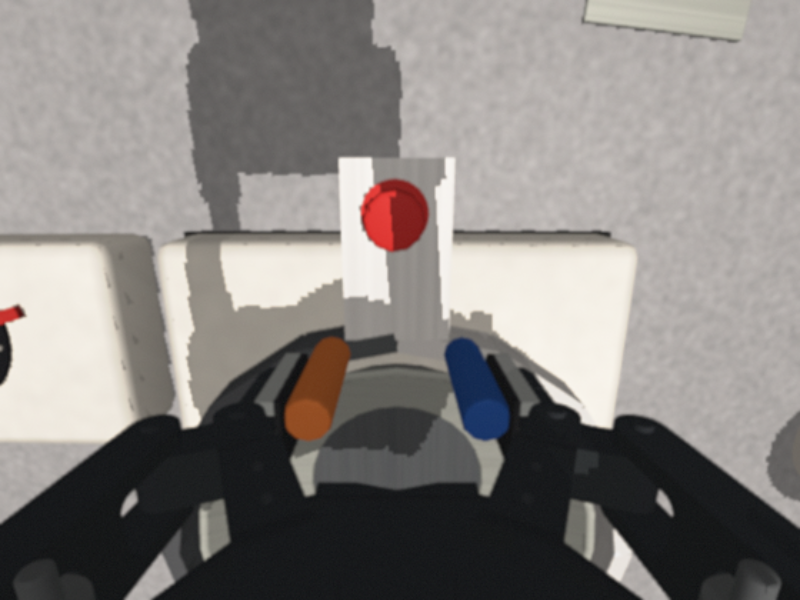

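Both posts sit between the pads (orange (318,385), blue (477,390)) with the pin's collar on the lug at (394,215). One last settle to check that it's stable.

Request:
{"op": "drive_tool", "data": {
  "deltas": [
    {"hand":0,"offset":[0,0,0],"angular":[0,0,0]},
    {"hand":0,"offset":[0,0,0],"angular":[0,0,0]},
    {"hand":0,"offset":[0,0,0],"angular":[0,0,0]},
    {"hand":0,"offset":[0,0,0],"angular":[0,0,0]}
  ]
}}

```text
time: 21.72
tool_pos: [0.5576, -0.0259, 0.118]
tcp_rot: [0.127, 3.135, -0.002]
wrist_force: [-1.8, -1.7, 5.5]
width: 0.722
```

```bash
python3 -c "
from workcell import bot
print(bot.finish_job())"
```

```text
the job is handed in; nothing more can be done
None
```

I handed the job in at 21.7 s with the gripper still squeezing the blue and orange posts at 60 N. The hand-in reports no verdict.

- **Dial:** turned to its mark. The last reading, just before the squeeze, had the pointer at 101.0° against 100.9° for the mark. The final picture doesn't show the pointer.
- **Ring:** both halves were pushed onto their stops, about 21 N on the right and 10 N on the left. The shut posts measured about 50 mm apart.
- **Pin:** it went through both lugs without resistance and seated with 11 N. After the squeeze its head was within 1 px of where it should be when fully home.
- **Squeeze:** the opening held steady at 0.722 (about 61 mm) for the last half second, with only about 6 N on the wrist. That is a little under the 64 mm expected over the posts, but the gripper also read about 1 mm low on the dial, posts and pin.

Three measurements disagreed along the way:
- **Ring stop:** my first yaw estimate put the right half's stop about 5 mm off, and contact corrected it.
- **Pin position:** the top camera placed the pin about 4 mm from where the wrist camera and the grasp found it.
- **Tool position:** while squeezing, the tool sits a few millimetres from where I sent it.

I didn't touch the other things on the table, but I took no overall picture at the end to confirm it.

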